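# Collect washed grinding balls and hold the ball tray under the inspection camera

### The arm

A 7-joint arm with a two-finger parallel gripper is mounted at the origin on a cart in front of the work surface, level with it; the furniture and walls round the work are solid. World frame = base frame: x ahead of the robot, y to its left, z up, the work surface at z = 0. Lengths are in m, angles in rad, forces in N, time in s.
With the tool pointing down it reaches from about 0.4 to 0.875 m from the base axis. Payload 19.3 kg.
Tool frame: the origin (TCP) lies on the centre line of the jaws, within the pads' length; the fingertips stand 19 mm ahead of it and the grasp point (between the pads) is the TCP (robot.nose_length is the distance from the TCP to the fingertips, in m); z points along the fingers, y is the line along which they close (so a half turn about z gives the same grasp; the last joint's range is limited). The gripper opens to 85 mm and grips with 20 to 120 N. Pads are 22 mm wide; open, the fingers measure 114 mm over their backs; the gripper's body (76 mm by 85 mm) begins 54 mm behind the grasp point. The pads swing forward as they close: fully open they stand 13 mm farther back than shut.
Start: joints at [-1.297, 0.521, -0.036, 1.599, 0.021, 1.021, -0.113], TCP at [0.211, 0.588, 0.25] pointing down, gripper open.
Joint ranges: [-2.91, 2.91], [-0.3, 2.13], [-1.5, 1.42], [0.17, 2.43], [-1.26, 4.41], [0.16, 1.93], [-2.52, 2.52]. Speed limits (rad/s): [1.89, 1.89, 2.39, 2.39, 3.01, 3.01, 3.01].

### API

Orientations are given as a rotation vector (axis times angle).
In Python, from plant import robot gives the robot as it stands. The module is installed in compiled form; this text tells all that it offers.
- The arm moves only by the shell command python3 -m jog 'ROWS' [FORCE]. ROWS is JSON, a list of rows, each an object of numbers: "dx", "dy", "dz": the shift along the tool's x, y, z in mm; "wx", "wy", "wz": the turn, a rotation vector about the tool's x, y, z in degrees; "grip": the opening, from 0 (shut) to 1 (fully open). A call has 1 to 20 rows; each row shifts and turns the commanded pose from where the row before left it, along the tool's axes as they then stand; what a row does not reach is not made up. A row lasts 1/10 s, in which the tool goes at most 50 mm and 8.59 degrees, less where a joint would pass 70% of its speed; a pose out of reach is approached as far as the arm can. A call is refused whole if a number of a shift passes 50 or a number of a turn 8.59, either way. A call with a gripper value outside its range is refused whole. The fingers move at their own pace and stop on an object; FORCE is the grip in N (left out, the last holds). Time passes only in rows, so rows that do not move let the fingers close. It gives the time, the measured TCP pose, the force, the opening and the grip force at its end, in the units of the state.
- robot.sense(): the state, without advancing time (a new reading comes with each control period).
- robot.snapshot(name): name is "side" or "top"; returns the picture (420x560x3 uint8, red, green, blue); there is no depth.
- robot.camera_info(name): a dict with "fx", "fy", "cx", "cy" (pixels), "R" (3x3) and "t" (3): a world point X has camera coordinates R X + t. Camera axes: x right, y down, z forward; pixel columns grow to the right and rows downward; lengths in m; the calibration is good to about 2 mm. A picture is of the moment at which its call begins. camera_info takes no time and is no camera call.
- robot.close_job(): hands the job in; it is judged then, once.
The state is a dict: "clock": time; "qpos": joint angles; "qvel": joint speeds; "joint_efforts": joint torques, N m; "tcp_pos": TCP position; "tcp_rot": TCP orientation; "wrist_force": force on the tool from outside, world axes, zero at the start; "moment": the same for the moment, N m; "gripper_width": opening from 0.0 (shut) to 1.0 (fully open); "gripper_force": force on a finger pad.
Only numpy, scipy, OpenCV 4.12 (cv2) and the standard library are available. Lean on these libraries where they do the work, as an engineer would, in place of code of your own. Each camera call takes 0.05 s, during which the arm holds its last target. There are 200 camera calls.

### The job

Take the two washed grinding balls off the rails of the ball washer's catch tray and seat them in the two empty pockets of the blue ball tray, one on each side of the reference ball, which stays in its pocket. Then lift the tray by its black handle, carry it level so that every ball stays in its pocket, and bring it in under the inspection camera without touching the stand. Finish while holding it there in the gripper for the wear check, level and still, the middle pocket straight below the lens and the blue plate's top about 11 cm below the lens; drop no ball and leave the other things on the bench as they are.

Things in the scene. Friction and masses are not known exactly. Their poses are not given: they have to be found in the camera images.
- ball_1_center (a point): centre of one of the two washed grinding balls: plain white ceramic, 24 mm across, about 27 g. At the start it lies on the washer's two rails against the end stop, its centre 46 mm above the bench. It rolls if let go anywhere but on the rails or in a pocket
- ball_2_center (a point): centre of the other washed grinding ball, the same in every way; at the start it lies on the rails behind the first one and touches it (the rails slope down to the stop, so it rolls forward 24 mm when the first is taken). Either ball may go into either empty pocket
- ball_ref_center (a point): centre of the reference ball, white, 24 mm, loose in the tray's middle pocket from the start; it stays there
- ball_washer: bench ball washer, fixed: white housing 125 x 150 x 163 mm (steel lid to 195 mm) behind a catch tray. Origin: on the bench under the ball at the end stop. x runs back along the rails to the housing, whose front is at x = 112 mm (outlet collar 102, knob 95); y left, z up. Drip pan under the rails 92 mm wide, 20 mm high, x = -25 to 107 mm. End stop at x = -12 mm: 19 mm wide, 52 mm high
- rail_foot (a point): point midway between the two steel rails (rod centres) at the ball against the end stop, 34 mm above the bench; axes as the washer's. The rails are 5 mm rods, 16 mm apart (y = +-8 mm), and rise gently along x. A 24 mm ball stands out beyond the rods, so fingers can go down beside it and pinch along y
- ball_tray: loose ball tray, about 0.15 kg empty. Origin: at the underside of its feet, below the middle pocket; x points away from the handle, y left, z up. Blue plate 56 (x) x 124 (y) mm, top 14 mm above the underside, with three 13 mm round holes as pockets in a row along y, 38 mm apart; yellow marks at the middle one. A ball rolls out of its pocket when the tray is tipped about 30 degrees
- pocket_left (a point): where a ball's centre is when it sits in the pocket on the tray's +y side (empty at the start): tray frame (0, 38, 24) mm
- pocket_mid (a point): the same for the middle pocket (the reference ball's): tray frame (0, 0, 24) mm
- pocket_right (a point): the same for the pocket on the tray's -y side (empty at the start): tray frame (0, -38, 24) mm
- tray_handle (a point): centre of the tray's black handle bar, 70 (x) x 16 (y) x 28 (z) mm, at tray frame (-145, 0, 42) mm; pinch across its 16 mm width (along the tray's y). A steel neck joins it to the plate; a foot under its far end (x = -172 mm) stands on the bench
- camera_stand: inspection camera stand, fixed: a camera looks straight down from an arm. Origin: on the bench under the lens; x points back to the post, z up. Base plate 15 mm high, x = -50 to 120 mm, 130 mm wide; post 16 mm thick at x = 98 mm. Camera and arm above the lens reach up to z = 0.375 m and 21 mm to the front and sides of the lens axis (clamp knob at the post to y = 41 mm)
- lens (a point): centre of the camera's downward-facing front lens, 278 mm above the bench; lens barrel 33 mm across. Axes as the stand's
- rack_green: bystander: green open tube rack 50 x 85 x 55 mm; origin under its centre
- petri_0: bystander: closed petri dish, 91 mm across, 15 mm high, lying flat; origin under its centre
- marker_0: bystander: white marker pen with a black cap, 134 mm long, 15 mm thick, lying on the bench; origin under its centre, y along its length

How it is judged:
On the way, in this order (a step that is already met when the one before it is completed fails the run):
1. both washed balls sit in the outer pockets, let go, beside the reference ball (((distance between ball_1_center and pocket_left below 0.006 m and distance between ball_2_center and pocket_right below 0.006 m) or (distance between ball_1_center and pocket_right below 0.006 m and distance between ball_2_center and pocket_left below 0.006 m)) and distance between ball_ref_center and pocket_mid below 0.006 m and contact force between the fingers and ball_1 below 0.1 N and contact force between the fingers and ball_2 below 0.1 N and height (world z) of ball_tray below 0.01 m), for 0.2 s.
2. the tray is lifted clear of the bench with all three balls in their pockets (((distance between ball_1_center and pocket_left below 0.006 m and distance between ball_2_center and pocket_right below 0.006 m) or (distance between ball_1_center and pocket_right below 0.006 m and distance between ball_2_center and pocket_left below 0.006 m)) and distance between ball_ref_center and pocket_mid below 0.006 m and height (world z) of ball_tray above 0.04 m and contact force between the fingers and ball_tray above 1 N), for 0.2 s.
At the end, for the whole second after the job is handed in: The gripper holds the tray still and free of the stand, within 5 degrees of level, middle pocket within 25 mm of the lens axis, plate top 9 to 13 cm below the lens; both washed balls sit in the outer pockets and the reference ball in the middle one (each within 6 mm) (((distance between ball_1_center and pocket_left below 0.006 m and distance between ball_2_center and pocket_right below 0.006 m) or (distance between ball_1_center and pocket_right below 0.006 m and distance between ball_2_center and pocket_left below 0.006 m)) and distance between ball_ref_center and pocket_mid below 0.006 m and horizontal distance between pocket_mid and lens below 0.025 m and z of pocket_mid in the frame of lens between -0.12 and -0.08 m and angle between ball_tray's own z axis and vertical below 0.09 rad and linear speed of ball_tray below 0.03 m/s and angular speed of ball_tray below 0.3 rad/s and contact force between the fingers and ball_tray above 1 N and contact force between ball_tray and camera_stand below 0.2 N); the arm keeps its last pose, push and grip.
It fails at once if a ball is dropped on the bench, into the drip pan or on the floor (height (world z) of any of ball_1_center, ball_2_center, ball_ref_center below 0.018 m).
It fails at once if the reference ball leaves its pocket (distance between ball_ref_center and pocket_mid above 0.01 m).
It fails at once if the tray is tipped more than 20 degrees (angle between ball_tray's own z axis and vertical above 0.35 rad).
It fails at once if the camera stand is touched (more than 2 N) (contact force between any of ball_tray, the fingers, the arm and camera_stand above 2 N).
It fails at once if one of the bystanders is pushed more than 3 cm (distance of any of rack_green, petri_0, marker_0 from where it was at the start of the episode above 0.03 m).
It also fails if it takes over 59 s, if anything falls off the work surface, if the arm or the gripper's body presses on something with over 40 N, if the wrist force passes 120 N, or if a joint passes its speed limit or range.

## Working session

There is one attempt and no reset: what is moved stays moved. The work goes in short steps, Python scripts to look and compute and a shell command to move; the robot and the scene stay as the last step left them, time stands still between calls to the robot, and variables do not carry over. Pictures are saved under pics/ and viewed, at most 13 in all, crops included, and the job is handed in when it is done.

```bash
mkdir -p pics; cat > h.py <<'E'
import numpy as np, cv2
from plant import robot
from scipy.spatial.transform import Rotation as R
def snap(n,name):
    im=robot.snapshot(n); cv2.imwrite(f'pics/{name}.png',im[:,:,::-1]); return im
def ray(n,u,v,z):
    c=robot.camera_info(n); Rm=np.array(c['R']); t=np.array(c['t'])
    o=-Rm.T@t; d=Rm.T@np.array([(u-c['cx'])/c['fx'],(v-c['cy'])/c['fy'],1])
    return o+d*(z-o[2])/d[2]
def proj(n,X):
    c=robot.camera_info(n); p=np.array(c['R'])@np.array(X)+np.array(c['t'])
    return c['fx']*p[0]/p[2]+c['cx'],c['fy']*p[1]/p[2]+c['cy']
E
python3 - <<'E'
from h import *
snap('side','s0');snap('top','t0')
for n in('side','top'):
    c=robot.camera_info(n);Rm=np.array(c['R']);print(n,c['fx'],-Rm.T@np.array(c['t']),Rm[2])
s=robot.sense();print(s['clock'],s['tcp_pos'],R.from_rotvec(s['tcp_rot']).as_matrix().round(3))
E
```

```text
side 413.3816326251801 [ 0.32212252 -1.06221453  0.69619027] [ 0.16272772  0.88463289 -0.43697179]
top 389.90432841155865 [ 0.28596032 -0.02406544  1.19914195] [ 0.20380876  0.00689526 -0.97898644]
0.1 [0.2106133  0.58814686 0.2497923 ] [[-0.941  0.337 -0.   ]
 [ 0.337  0.941 -0.001]
 [-0.    -0.001 -1.   ]]
```

View pics/t0.png

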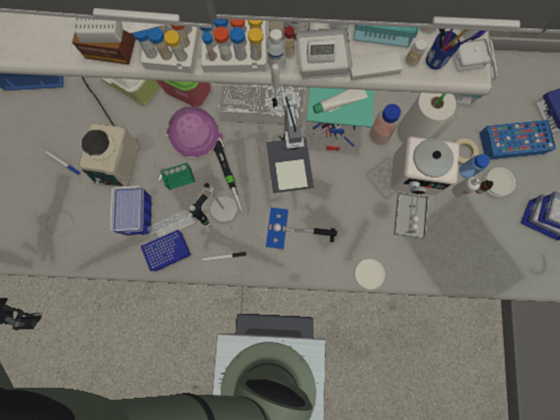

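View pics/s0.png

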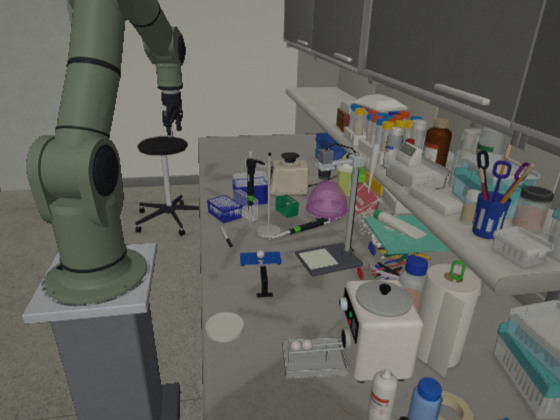

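The top view shows the tray at about (277,230) with its handle to (335,233), the washer at (430,165) with its rails at (411,215), and a black base plate at (290,165). I'll enlarge these areas.

```bash
python3 - <<'E'
import cv2,numpy as np
t=cv2.imread('pics/t0.png');s=cv2.imread('pics/s0.png')
z=lambda im,x,y,w,h,k:cv2.resize(im[y:y+h,x:x+w],(w*k,h*k),interpolation=cv2.INTER_CUBIC)
a=np.hstack([z(t,255,195,90,60,4),z(t,385,185,60,60,4)])
a=cv2.resize(a,(800,320)) if 0 else a
b=np.hstack([z(t,255,85,75,110,3)[:330],np.zeros((330,5,3),np.uint8),z(s,290,140,90,110,3)])
H=np.zeros((240+330,600,3),np.uint8);H[:240,:a.shape[1]]=a;H[240:,:b.shape[1]]=b
cv2.imwrite('pics/c0.png',H)
c=np.hstack([z(s,230,240,60,60,5),z(s,280,325,75,60,5)]);cv2.imwrite('pics/c1.png',c)
E
```

```text
(no output)
```

View pics/c0.png

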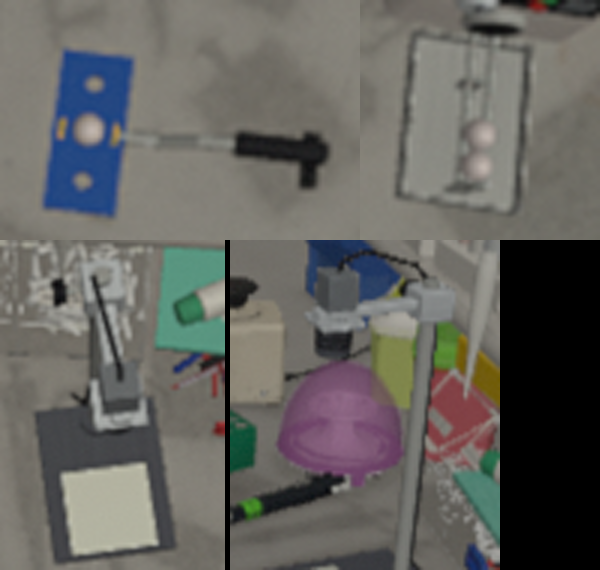

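View pics/c1.png

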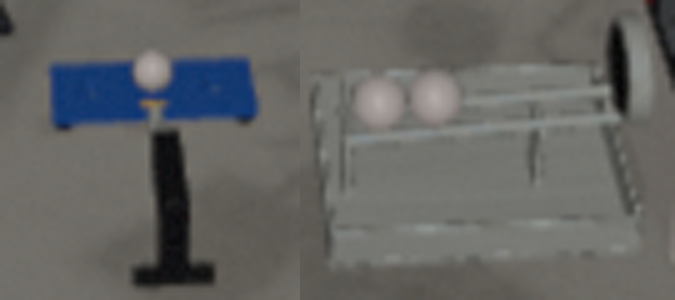

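The crops show the reference ball at about top (277.5,227.5) and the empty holes at (279,216) and (276,240). The washed balls are at (414.8,227) and (415.5,218.5). The camera and lens are above the black base plate, and the post is on its far side. Next I'll measure these properly.

```bash
cat > m.py <<'E'
from h import *
from scipy.optimize import least_squares
def cent(mask,box):
    x0,y0,x1,y1=box; m=mask[y0:y1,x0:x1].astype(np.uint8)
    n,l,st,c=cv2.connectedComponentsWithStats(m)
    return [(st[i,4],(c[i]+[x0,y0]).round(2)) for i in np.argsort(-st[:,4]) if i>0 and st[i,4]>3][:4]
def tri(pt,ps):
    f=lambda X:np.r_[np.subtract(proj('top',X),pt),np.subtract(proj('side',X),ps)]
    r=least_squares(f,[.5,0,.05]); return r.x.round(4),r.fun.round(2)
def pink(im):
    i=im.astype(int);return (i[:,:,0]>160)&(i[:,:,0]-i[:,:,1]>10)
def blue(im):
    i=im.astype(int);return (i[:,:,2]-i[:,:,0]>50)
E
python3 - <<'E'
from m import *
t=cv2.imread('pics/t0.png')[:,:,::-1];s=cv2.imread('pics/s0.png')[:,:,::-1]
print('pink',cent(pink(t),(260,205,300,250)),cent(pink(t),(400,205,430,235)),cent(pink(s),(245,240,280,280)),cent(pink(s),(280,335,330,365)))
print(t[227,277],t[227,414],t[218,415],t[225,405])
b=blue(t);m=np.zeros(b.shape,np.uint8);m[200:255,260:300]=b[200:255,260:300]
c=max(cv2.findContours(m,0,2)[0],key=cv2.contourArea);q=cv2.boxPoints(cv2.minAreaRect(c))
Q=np.array([ray('top',u,v,.014)[:2] for u,v in q]);print('plate',q.round(1),Q.round(4),Q.mean(0),np.linalg.norm(Q-np.roll(Q,1,0),axis=1))
for n,p in dict(h1=(278.7,216),h2=(275.7,240.2)).items(): print(n,ray('top',*p,.014))
for n,p in dict(b1=(414.75,227),b2=(415.5,218.5)).items(): print(n,ray('top',*p,.046))
print('ref',ray('top',277.5,227.5,.024))
print('handle',ray('top',315,231.3,.056),ray('top',332,232.5,.05))
d=(t.max(2)<95);d=d.astype(np.uint8);x=np.zeros_like(d);x[140:200,260:320]=d[140:200,260:320]
c=max(cv2.findContours(x,0,2)[0],key=cv2.contourArea);q=cv2.boxPoints(cv2.minAreaRect(c))
Q=np.array([ray('top',u,v,.015)[:2] for u,v in q]);print('base',q.round(1),Q.round(4),np.linalg.norm(Q-np.roll(Q,1,0),axis=1))
for p in [(267.3,142),(274,192.3),(313,187.7)]: print(p,ray('top',*p,.015))
E
```

```text
pink [(np.int32(10), array([277.9, 227.3]))] [(np.int32(4), array([416.5, 218. ])), (np.int32(4), array([415.5, 226.5]))] [] []
[188 177 170] [170 160 154] [178 169 162] [138 138 131]
plate [[265.6 246.1]
 [270.5 207.2]
 [287.7 209.3]
 [282.8 248.2]] [[ 0.4122  0.0284]
 [ 0.5337  0.0204]
 [ 0.5296 -0.0334]
 [ 0.4083 -0.0243]] [ 0.47091321 -0.00223622] [0.0528301  0.12175425 0.05393036 0.12162853]
h1 [ 0.50714276 -0.00656999  0.014     ]
h2 [ 0.43164908 -0.00130661  0.014     ]
b1 [ 0.48829805 -0.41560306  0.046     ]
b2 [ 0.51432334 -0.41836208  0.046     ]
ref [ 0.46949942 -0.00490738  0.024     ]
handle [ 0.45874525 -0.11683802  0.056     ] [ 0.4586018  -0.16793427  0.05      ]
base [[265.8 141.8]
 [306.7 136.4]
 [313.5 187.7]
 [272.7 193.2]] [[ 0.7472  0.0472]
 [ 0.7725 -0.0831]
 [ 0.6025 -0.1109]
 [ 0.5785  0.0159]] [0.17153487 0.13281976 0.17217041 0.12913998]
(267.3, 142) [0.7467896  0.04252414 0.015     ]
(274, 192.3) [0.58152521 0.01199523 0.015     ]
(313, 187.7) [ 0.60257754 -0.10938465  0.015     ]
```

```bash
python3 - <<'E'
from m import *
t=cv2.imread('pics/t0.png')[:,:,::-1];s=cv2.imread('pics/s0.png')[:,:,::-1]
def pk(im):
    i=im.astype(int);return (i[:,:,0]>150)&(i[:,:,0]-i[:,:,2]>10)
def circ(im,box,k=8,r=(3,8)):
    x0,y0,x1,y1=box;g=cv2.resize(im[y0:y1,x0:x1],None,fx=k,fy=k,interpolation=cv2.INTER_CUBIC)
    g=cv2.cvtColor(g,cv2.COLOR_RGB2GRAY);c=cv2.HoughCircles(cv2.GaussianBlur(g,(9,9),2),3,1.5,r[0]*k,param1=60,param2=18,minRadius=int(r[0]*k),maxRadius=int(r[1]*k))
    return [] if c is None else [((a[:2]+.5)/k-.5+[x0,y0]).round(2).tolist()+[float(a[2]/k)] for a in c[0][:3]]
for im,b in((t,(268,218,288,238)),(t,(405,210,425,236)),(s,(250,244,272,264)),(s,(286,336,318,356))):
    print(cent(pk(im),b),circ(im,b))
print('lens/base centre in side',proj('side',(.64,-.0385,.278)),'seen (324.3,176.7)')
# pan front corners (20mm) from crop picks
for p in[(413,34),(398,195),(518,210),(530,45)]: print('pan',ray('top',385+(p[0]-360)/4,185+p[1]/4,.02))
# handle black mask
d=t.max(2)<60;ys,xs=np.nonzero(d[220:245,308:330]);p=np.array([xs.mean()+308,ys.mean()+220]);print('handle',p,ray('top',*p,.05),xs.min()+308)
E
```

```text
[(np.int32(23), array([277.17, 227.  ]))] [[275.16, 227.22, 5.081250190734863]]
[(np.int32(23), array([416.09, 218.22])), (np.int32(21), array([415., 226.]))] []
[(np.int32(17), array([259.88, 253.18]))] [[259.97, 253.22, 4.050000190734863]]
[(np.int32(24), array([306.71, 344.08])), (np.int32(23), array([295.61, 344.91]))] []
lens/base centre in side (np.float64(322.5268872045749), np.float64(177.55799508793714)) seen (324.3,176.7)
pan [ 0.59607854 -0.37507016  0.02      ]
pan [ 0.46887384 -0.36226472  0.02      ]
pan [ 0.46195426 -0.45348719  0.02      ]
pan [ 0.59187396 -0.4659988   0.02      ]
handle [321.48863636 231.30681818] [ 0.46060467 -0.13660786  0.05      ] 314
```

```bash
python3 - <<'E'
from m import *
print('ref',*tri((277.17,227.1),(259.9,253.2)));print('b1',*tri((415,226.3),(295.6,344.9)));print('b2',*tri((416,218.3),(306.7,344.1)))
for p in((415,226.3),(416,218.3)):print(ray('top',*p,.046))
print(ray('top',277.17,227.1,.024),ray('side',259.9,253.2,.024),ray('side',295.6,344.9,.046))
s=robot.sense();M=R.from_rotvec(s['tcp_rot']).as_matrix()
yaw=np.degrees(np.arctan2(M[1,1],M[0,1]));print('tool y dir deg',yaw,'clock',s['clock'])
tgt=np.array([.489,-.4145,.16]);print('tool-frame shift mm',M.T@(tgt-s['tcp_pos'])*1e3)
E
```

```text
ref [ 0.4707 -0.0039  0.0267] [ 0.01 -0.16 -0.15  0.03]
b1 [ 0.4904 -0.415   0.0503] [ 0.03 -0.24 -0.17  0.04]
b2 [ 0.5142 -0.4179  0.0519] [ 0.01 -0.11 -0.08  0.02]
[ 0.49046092 -0.41639309  0.046     ]
[ 0.51501191 -0.41987811  0.046     ]
[ 0.47067939 -0.00383857  0.024     ] [4.71825704e-01 4.22309275e-04 2.40000000e-02] [ 0.49191895 -0.41067446  0.046     ]
tool y dir deg 70.29775485418308 clock 0.1
tool-frame shift mm [-600.11020197 -850.00448165   90.67893397]
```

```bash
cat >> m.py <<'E'
def plan(pts,yaw,start=None):
    y=np.radians(yaw);Y=np.array([np.cos(y),np.sin(y),0]);X=np.array([-np.sin(y),np.cos(y),0]);M=np.c_[X,Y,[0,0,-1]]
    p=np.array(robot.sense()['tcp_pos'] if start is None else start)
    for q in pts:
        d=M.T@(np.array(q)-p)*1e3;n=int(np.ceil(np.linalg.norm(d)/45));print(np.round(d,1),'norm',round(np.linalg.norm(d)),'->',n,'x',np.round(d/max(n,1),1));p=np.array(q)
E
python3 - <<'E'
from m import *
print('distractor post top',*tri((208,187),(269,155)),'head',*tri((204,190),(252,160)))
plan([(.211,.588,.33),(.42,.2,.33),(.45,-.1,.33),(.4905,-.4145,.2),(.4905,-.4145,.08)],84)
E
```

```text
distractor post top [0.5215 0.1651 0.2795] [ 0.05 -0.36 -0.45  0.11] head [0.4984 0.1774 0.2664] [-0.8   6.86  8.72 -1.92]
[ -0.4  -0.1 -80.2] norm 80 -> 2 x [ -0.2  -0.1 -40.1]
[-248.4 -364.     0. ] norm 441 -> 10 x [-24.8 -36.4   0. ]
[ -61.2 -295.2    0. ] norm 301 -> 7 x [ -8.7 -42.2   0. ]
[ -73.2 -308.5  130. ] norm 343 -> 8 x [ -9.1 -38.6  16.2]
[  0.   0. 120.] norm 120 -> 3 x [ 0.  0. 40.]
```

```bash
python3 -m jog '[{"dz":-40,"wz":-6.9},{"dz":-40,"wz":-6.8}]'; python3 - <<'E'
from m import *
s=robot.sense();M=R.from_rotvec(s['tcp_rot']).as_matrix();print(M.round(3),s['tcp_pos'],s['qpos'])
E
```

```text
[[-0.941  0.337 -0.   ]
 [ 0.337  0.941 -0.001]
 [-0.    -0.001 -1.   ]] [0.2106133  0.58814686 0.2497923 ] [-1.29718282  0.52194796 -0.03629764  1.5999379   0.0211443   1.02110576
 -0.11278935]$[0]: bad value
```

```bash
python3 -m jog '[{"dx":0,"dy":0,"dz":-40,"wx":0,"wy":0,"wz":-6.9,"grip":1},{"dx":0,"dy":0,"dz":-40,"wx":0,"wy":0,"wz":-6.8,"grip":1}]'; python3 - <<'E'
from m import *
s=robot.sense();M=R.from_rotvec(s['tcp_rot']).as_matrix();print(M.round(3),s['tcp_pos'],s['qpos'])
E
```

```text
clock: 0.3
tcp_pos: [0.2104, 0.5878, 0.3304]
tcp_rot: [-0.157, -3.137, 0.004]
wrist_force: [-0.2, 1.1, 0.1]
gripper_width: 1.004
gripper_force: 0.0
[[-0.995  0.1   -0.001]
 [ 0.1    0.995 -0.003]
 [ 0.    -0.003 -1.   ]] [0.2104334  0.58784577 0.3303552 ] [-1.26065608  0.45480786 -0.09094168  1.49642031  0.04298867  1.19509154
  0.11264527]
```

```bash
python3 -m jog '[{"dx":-24.8,"dy":-36.4,"grip":1},{"dx":-24.8,"dy":-36.4,"grip":1},{"dx":-24.8,"dy":-36.4,"grip":1},{"dx":-24.8,"dy":-36.4,"grip":1},{"dx":-24.8,"dy":-36.4,"grip":1},{"dx":-24.8,"dy":-36.4,"grip":1},{"dx":-24.8,"dy":-36.4,"grip":1},{"dx":-24.8,"dy":-36.4,"grip":1},{"dx":-24.8,"dy":-36.4,"grip":1},{"dx":-24.8,"dy":-36.4,"grip":1}]'
```

```text
$[0]: bad value
```

```bash
python3 -m jog '[{"dx":-25,"dy":-36,"dz":0,"wx":0,"wy":0,"wz":0,"grip":1},{"dx":-25,"dy":-36,"dz":0,"wx":0,"wy":0,"wz":0,"grip":1},{"dx":-25,"dy":-36,"dz":0,"wx":0,"wy":0,"wz":0,"grip":1},{"dx":-25,"dy":-36,"dz":0,"wx":0,"wy":0,"wz":0,"grip":1},{"dx":-25,"dy":-36,"dz":0,"wx":0,"wy":0,"wz":0,"grip":1},{"dx":-25,"dy":-36,"dz":0,"wx":0,"wy":0,"wz":0,"grip":1},{"dx":-25,"dy":-36,"dz":0,"wx":0,"wy":0,"wz":0,"grip":1},{"dx":-25,"dy":-36,"dz":0,"wx":0,"wy":0,"wz":0,"grip":1},{"dx":-25,"dy":-36,"dz":0,"wx":0,"wy":0,"wz":0,"grip":1},{"dx":-25,"dy":-36,"dz":0,"wx":0,"wy":0,"wz":0,"grip":1}]'; python3 - <<'E'
from m import *
plan([(.45,-.1,.33),(.4905,-.4145,.2),(.4905,-.4145,.08)],84)
print(robot.sense()['qpos'])
E
```

```text
clock: 1.3
tcp_pos: [0.4221, 0.2025, 0.3303]
tcp_rot: [-0.164, -3.137, -0.0]
wrist_force: [0.7, 0.5, 1.2]
gripper_width: 0.997
gripper_force: 0.0
[ -59.3 -297.9    0.3] norm 304 -> 7 x [ -8.5 -42.6   0. ]
[ -73.2 -308.5  130. ] norm 343 -> 8 x [ -9.1 -38.6  16.2]
[  0.   0. 120.] norm 120 -> 3 x [ 0.  0. 40.]
[-0.66304894  0.18030161  0.10375324  1.89499159 -0.02126489  1.06734473
  0.91544496]
```

```bash
python3 -m jog '[{"dx":-8.5,"dy":-43,"dz":0,"wx":0,"wy":0,"wz":0,"grip":1},{"dx":-8.5,"dy":-43,"dz":0,"wx":0,"wy":0,"wz":0,"grip":1},{"dx":-8.5,"dy":-43,"dz":0,"wx":0,"wy":0,"wz":0,"grip":1},{"dx":-8.5,"dy":-43,"dz":0,"wx":0,"wy":0,"wz":0,"grip":1},{"dx":-8.5,"dy":-43,"dz":0,"wx":0,"wy":0,"wz":0,"grip":1},{"dx":-8.5,"dy":-43,"dz":0,"wx":0,"wy":0,"wz":0,"grip":1},{"dx":-8.5,"dy":-43,"dz":0,"wx":0,"wy":0,"wz":0,"grip":1},{"dx":-9,"dy":-39,"dz":16,"wx":0,"wy":0,"wz":0,"grip":1},{"dx":-9,"dy":-39,"dz":16,"wx":0,"wy":0,"wz":0,"grip":1},{"dx":-9,"dy":-39,"dz":16,"wx":0,"wy":0,"wz":0,"grip":1},{"dx":-9,"dy":-39,"dz":16,"wx":0,"wy":0,"wz":0,"grip":1},{"dx":-9,"dy":-39,"dz":16,"wx":0,"wy":0,"wz":0,"grip":1},{"dx":-9,"dy":-39,"dz":16,"wx":0,"wy":0,"wz":0,"grip":1},{"dx":-9,"dy":-39,"dz":16,"wx":0,"wy":0,"wz":0,"grip":1},{"dx":0,"dy":0,"dz":0,"wx":0,"wy":0,"wz":0,"grip":0.5},{"dx":0,"dy":0,"dz":0,"wx":0,"wy":0,"wz":0,"grip":0.5}]'; python3 - <<'E'
from m import *
s=robot.sense();M=R.from_rotvec(s['tcp_rot']).as_matrix();print(M.round(3),s['tcp_pos'],s['gripper_width'],s['qpos'][6])
plan([(.4905,-.4145,.2),(.4905,-.4145,.056)],84)
E
```

```text
clock: 2.9
tcp_pos: [0.4828, -0.3798, 0.2174]
tcp_rot: [-0.167, -3.135, -0.001]
wrist_force: [0.6, 0.6, -0.4]
gripper_width: 0.689
gripper_force: 0.0
[[-0.994  0.106 -0.002]
 [ 0.106  0.994  0.001]
 [ 0.002  0.001 -1.   ]] [ 0.4828147  -0.37983302  0.21735092] 0.6891427603615962 2.259707246423991
[-11.3 -33.7  17.4] norm 40 -> 1 x [-11.3 -33.7  17.4]
[  0.   0. 144.] norm 144 -> 4 x [ 0.  0. 36.]
```

```bash
python3 -m jog '[{"dx":-11.3,"dy":-33.7,"dz":17,"wx":0,"wy":0,"wz":0,"grip":0.5},{"dx":0,"dy":0,"dz":40,"wx":0,"wy":0,"wz":0,"grip":0.5},{"dx":0,"dy":0,"dz":40,"wx":0,"wy":0,"wz":0,"grip":0.5},{"dx":0,"dy":0,"dz":24,"wx":0,"wy":0,"wz":0,"grip":0.5},{"dx":0,"dy":0,"dz":0,"wx":0,"wy":0,"wz":0,"grip":0.5}]'; python3 - <<'E'
from m import *
s=snap('side','s1')
im=cv2.imread('pics/s1.png');cv2.imwrite('pics/s1c.png',cv2.resize(im[290:380,260:380],None,fx=6,fy=6,interpolation=cv2.INTER_CUBIC))
p=robot.sense()['tcp_pos'];print(p,proj('side',p))
E
```

```text
clock: 3.4
tcp_pos: [0.4906, -0.4117, 0.0949]
tcp_rot: [-0.162, -3.134, -0.005]
wrist_force: [-0.3, -1.1, 0.9]
gripper_width: 0.502
gripper_force: 0.0
[ 0.49133037 -0.41281027  0.09711872] (np.float64(296.53080481054616), np.float64(327.1921979211043))
```

View pics/s1c.png

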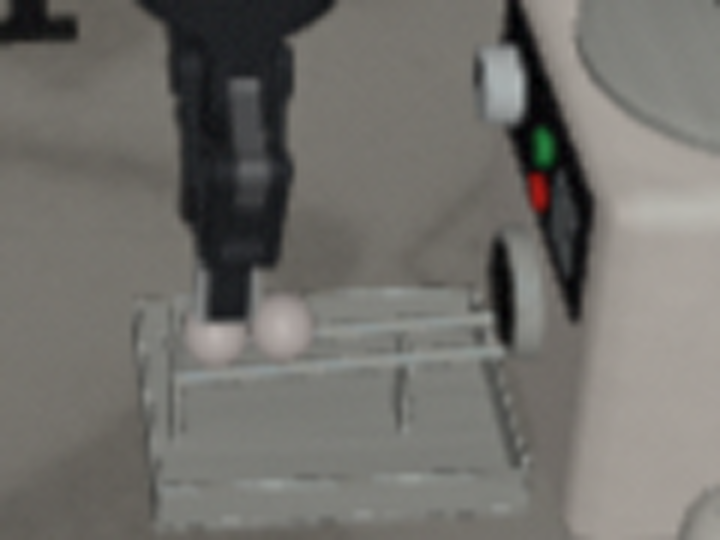

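The side view shows the fingers straddling ball 1, which is at crop (215,335). The rails are clear. I'll move 1 mm toward the stop, descend and pinch.

```bash
python3 -m jog '[{"dx":1,"dy":-1,"dz":20,"wx":0,"wy":0,"wz":0,"grip":0.5},{"dx":0,"dy":0,"dz":19,"wx":0,"wy":0,"wz":0,"grip":0.5},{"dx":0,"dy":0,"dz":0,"wx":0,"wy":0,"wz":0,"grip":0.5},{"dx":0,"dy":0,"dz":0,"wx":0,"wy":0,"wz":0,"grip":0.15},{"dx":0,"dy":0,"dz":0,"wx":0,"wy":0,"wz":0,"grip":0.15},{"dx":0,"dy":0,"dz":0,"wx":0,"wy":0,"wz":0,"grip":0.15},{"dx":0,"dy":0,"dz":0,"wx":0,"wy":0,"wz":0,"grip":0.15}]' 25
```

```text
clock: 4.15
tcp_pos: [0.4917, -0.4119, 0.0605]
tcp_rot: [0.161, 3.136, 0.007]
wrist_force: [-1.0, 19.8, 12.8]
gripper_width: 0.254
gripper_force: 24.4
```

```bash
python3 -m jog '[{"dx":0,"dy":0,"dz":0,"wx":0,"wy":0,"wz":0,"grip":0.45},{"dx":0,"dy":0,"dz":0,"wx":0,"wy":0,"wz":0,"grip":0.45},{"dx":0,"dy":0,"dz":0,"wx":0,"wy":0,"wz":0,"grip":0.45}]'; python3 - <<'E'
from m import *
t=snap('top','t2');s=snap('side','s2')
p=robot.sense();print(p['tcp_pos'],p['wrist_force'])
a=cv2.resize(cv2.imread('pics/s2.png')[320:370,275:335],None,fx=6,fy=6,interpolation=cv2.INTER_CUBIC)
b=cv2.resize(cv2.imread('pics/t2.png')[200:250,385:445],None,fx=6,fy=6,interpolation=cv2.INTER_CUBIC)
cv2.imwrite('pics/c2.png',np.hstack([a,b]))
E
```

```text
clock: 4.45
tcp_pos: [0.4905, -0.4155, 0.0595]
tcp_rot: [0.165, 3.136, -0.002]
wrist_force: [0.9, -1.0, -0.2]
gripper_width: 0.451
gripper_force: 0.0
[ 0.49024175 -0.41534274  0.05889395] [ 0.27407663 -0.13567432  0.76569389]
```

View pics/c2.png

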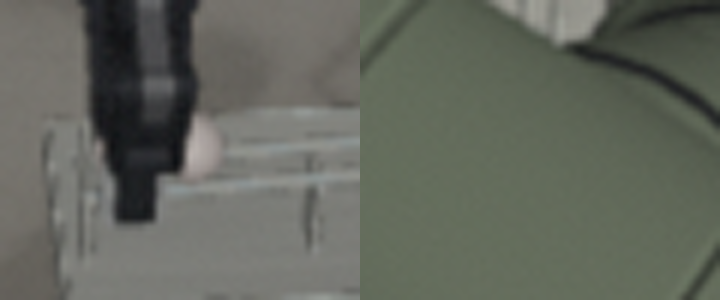

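The near finger hangs beside the ball and the rail. The arm hides the top view. The earlier force says the ball is a few mm to +y, so I'll re-centre and pinch again.

```bash
python3 -m jog '[{"dx":0,"dy":4,"dz":-2,"wx":0,"wy":0,"wz":0,"grip":0.45},{"dx":0,"dy":0,"dz":0,"wx":0,"wy":0,"wz":0,"grip":0.15},{"dx":0,"dy":0,"dz":0,"wx":0,"wy":0,"wz":0,"grip":0.15},{"dx":0,"dy":0,"dz":0,"wx":0,"wy":0,"wz":0,"grip":0.15},{"dx":0,"dy":0,"dz":0,"wx":0,"wy":0,"wz":0,"grip":0.15}]' 25
```

```text
clock: 5.05
tcp_pos: [0.4907, -0.4108, 0.0604]
tcp_rot: [0.164, 3.137, 0.0]
wrist_force: [-0.2, 3.2, 5.0]
gripper_width: 0.256
gripper_force: 24.4
```

```bash
python3 -m jog '[{"dx":0,"dy":0,"dz":0,"wx":0,"wy":0,"wz":0,"grip":0.45},{"dx":0,"dy":0,"dz":0,"wx":0,"wy":0,"wz":0,"grip":0.45},{"dx":0,"dy":1,"dz":5,"wx":0,"wy":0,"wz":0,"grip":0.45},{"dx":0,"dy":0,"dz":0,"wx":0,"wy":0,"wz":0,"grip":0.45},{"dx":0,"dy":0,"dz":0,"wx":0,"wy":0,"wz":0,"grip":0.15},{"dx":0,"dy":0,"dz":0,"wx":0,"wy":0,"wz":0,"grip":0.15},{"dx":0,"dy":0,"dz":0,"wx":0,"wy":0,"wz":0,"grip":0.15},{"dx":0,"dy":0,"dz":0,"wx":0,"wy":0,"wz":0,"grip":0.15}]' 25
```

```text
clock: 5.85
tcp_pos: [0.4906, -0.4102, 0.0554]
tcp_rot: [0.165, 3.137, -0.0]
wrist_force: [-0.1, -1.0, 0.4]
gripper_width: 0.256
gripper_force: 24.4
```

```bash
python3 -m jog '[{"dx":0,"dy":0,"dz":-10,"wx":0,"wy":0,"wz":0,"grip":0.15},{"dx":0,"dy":0,"dz":-20,"wx":0,"wy":0,"wz":0,"grip":0.15},{"dx":0,"dy":0,"dz":-40,"wx":0,"wy":0,"wz":0,"grip":0.15},{"dx":0,"dy":0,"dz":-30,"wx":0,"wy":0,"wz":0,"grip":0.15},{"dx":0,"dy":0,"dz":0,"wx":0,"wy":0,"wz":0,"grip":0.15}]'; python3 - <<'E'
from m import *
s=snap('side','s3')
def pk(im):
    i=im.astype(int);return (i[:,:,0]>150)&(i[:,:,0]-i[:,:,2]>10)
print(cent(pk(s),(280,270,325,360)),proj('side',robot.sense()['tcp_pos']-np.array([0,0,.0095])))
plan([(.509,-.0015,.155),(.509,-.0015,.06)],84)
E
```

```text
clock: 6.35
tcp_pos: [0.492, -0.4113, 0.1601]
tcp_rot: [0.164, 3.132, -0.005]
wrist_force: [0.1, -0.9, -1.2]
gripper_width: 0.254
gripper_force: 24.8
[(np.int32(30), array([306.07, 344.37]))] (np.float64(297.3664824595693), np.float64(306.99937312584854))
[ 25.3 408.6   2.8] norm 409 -> 10 x [ 2.5 40.9  0.3]
[ 0.  0. 95.] norm 95 -> 3 x [ 0.   0.  31.7]
```

```bash
python3 -m jog '[{"dx":2.5,"dy":25,"dz":0,"wx":0,"wy":0,"wz":0,"grip":0.15},{"dx":2.5,"dy":40,"dz":0,"wx":0,"wy":0,"wz":0,"grip":0.15},{"dx":2.5,"dy":45,"dz":0,"wx":0,"wy":0,"wz":0,"grip":0.15},{"dx":2.5,"dy":45,"dz":0,"wx":0,"wy":0,"wz":0,"grip":0.15},{"dx":2.5,"dy":45,"dz":0,"wx":0,"wy":0,"wz":0,"grip":0.15},{"dx":2.5,"dy":45,"dz":0,"wx":0,"wy":0,"wz":0,"grip":0.15},{"dx":2.5,"dy":45,"dz":0,"wx":0,"wy":0,"wz":0,"grip":0.15},{"dx":2.5,"dy":45,"dz":0,"wx":0,"wy":0,"wz":0,"grip":0.15},{"dx":2.5,"dy":40,"dz":0,"wx":0,"wy":0,"wz":0,"grip":0.15},{"dx":2.5,"dy":33,"dz":0,"wx":0,"wy":0,"wz":0,"grip":0.15},{"dx":0,"dy":0,"dz":30,"wx":0,"wy":0,"wz":0,"grip":0.15},{"dx":0,"dy":0,"dz":30,"wx":0,"wy":0,"wz":0,"grip":0.15},{"dx":0,"dy":0,"dz":20,"wx":0,"wy":0,"wz":0,"grip":0.15},{"dx":0,"dy":0,"dz":0,"wx":0,"wy":0,"wz":0,"grip":0.15},{"dx":0,"dy":0,"dz":0,"wx":0,"wy":0,"wz":0,"grip":0.15}]'; python3 - <<'E'
from m import *
s=snap('side','s4');snap('top','t4')
def pk(im):
    i=im.astype(int);return (i[:,:,0]>150)&(i[:,:,0]-i[:,:,2]>10)
p=robot.sense()['tcp_pos']
print(cent(pk(s),(245,235,300,280)),cent(pk(s),(280,320,325,360)),p,proj('side',p-np.array([0,0,.0095])))
plan([(.509,-.0015,.06),(.509,-.0015,.0345)],84)
a=cv2.resize(cv2.imread('pics/s4.png')[220:290,225:300],None,fx=5,fy=5,interpolation=cv2.INTER_CUBIC)
b=cv2.resize(cv2.imread('pics/t4.png')[190:260,250:325],None,fx=5,fy=5,interpolation=cv2.INTER_CUBIC)
cv2.imwrite('pics/c4.png',np.hstack([a,b]))
E
```

```text
clock: 7.9
tcp_pos: [0.5082, -0.0019, 0.0754]
tcp_rot: [-0.165, -3.136, 0.0]
wrist_force: [0.3, -0.5, 0.3]
gripper_width: 0.257
gripper_force: 24.8
[(np.int32(21), array([260.05, 253.29]))] [(np.int32(27), array([305.81, 344.37]))] [ 0.5088355  -0.00175241  0.07623746] (np.float64(272.2307871048784), np.float64(240.5446086148106))
[-0.1  0.3 16.2] norm 16 -> 1 x [-0.1  0.3 16.2]
[ 0.   0.  25.5] norm 25 -> 1 x [ 0.   0.  25.5]
```

View pics/c4.png

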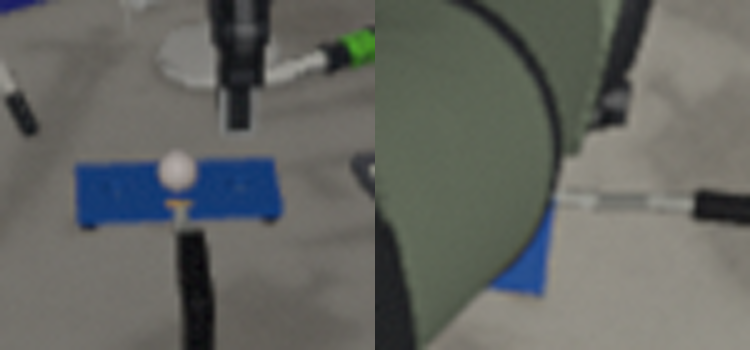

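The gripper holds the ball above the right hole: the fingertip is at crop (238,130) and the hole at about (240,186). The left hole is at (118,190) and the reference ball at (177,170).

```bash
python3 - <<'E'
from m import *
for X in[(.471,-.0,.024),(.509,-.0025,.014),(.433,.0025,.014)]:print(proj('side',X),proj('top',X))
print(ray('side',260.03,253.27,.024))
s=cv2.imread('pics/s4.png')[:,:,::-1]
g=cv2.resize(s[248:268,238:284],None,fx=1,fy=1).astype(int)
m=blue(s);ys,xs=np.nonzero(m[245:270,235:290]);q=cv2.boxPoints(cv2.minAreaRect(np.c_[xs+235,ys+245].astype(np.float32)));print(q)
hull=cv2.convexHull(np.c_[xs+235,ys+245].astype(np.float32));e=cv2.approxPolyDP(hull,1.5,True)[:,0];print(e,[ray('side',*p,.014).round(4) for p in e])
for v in range(254,261):print(v,s[v,244:253].sum(1),s[v,268:277].sum(1))
E
```

```text
(np.float64(259.6501438036755), np.float64(253.29384993386802)) (np.float64(275.91772189208217), np.float64(226.93328375866014))
(np.float64(272.05458105661836), np.float64(255.57146665245088)) (np.float64(277.4167365002966), np.float64(215.34497101014236))
(np.float64(247.15199403264552), np.float64(256.6027388655148)) (np.float64(274.4784247803588), np.float64(239.6974586819166))
[ 4.72161993e-01 -2.86865721e-05  2.40000000e-02]
[[239.80585 252.78735]
 [279.82928 251.53662]
 [280.18634 262.96295]
 [240.1629  264.21368]]
[[280. 262.]
 [241. 264.]
 [240. 253.]
 [279. 252.]] [array([ 0.5267, -0.041 ,  0.014 ]), array([ 0.4106, -0.0351,  0.014 ]), array([0.4135, 0.0261, 0.014 ]), array([0.5338, 0.0148, 0.014 ])]
254 [192 190 191 197 190 195 189 197 193] [195 191 194 192 191 194 192 193 198]
255 [197 196 199 194 195 192 200 197 187] [200 196 191 189 208 204 199 193 189]
256 [189 188 184 206 209 198 197 200 193] [193 194 174 181 203 203 183 185 193]
257 [194 183 174 199 209 197 187 202 195] [200 194 183 194 217 217 197 199 193]
258 [196 186 184 199 216 197 190 195 196] [193 197 189 199 204 208 199 197 194]
259 [197 197 190 194 208 197 196 191 194] [197 189 203 196 192 193 189 198 188]
260 [193 197 192 191 200 194 196 191 197] [196 198 197 193 195 200 193 194 190]
```

```bash
python3 -m jog '[{"dx":0,"dy":-1,"dz":20,"wx":0,"wy":0,"wz":0,"grip":0.15},{"dx":0,"dy":0,"dz":12,"wx":0,"wy":0,"wz":0,"grip":0.15},{"dx":0,"dy":0,"dz":5,"wx":0,"wy":0,"wz":0,"grip":0.15},{"dx":0,"dy":0,"dz":2,"wx":0,"wy":0,"wz":0,"grip":0.15},{"dx":0,"dy":0,"dz":0,"wx":0,"wy":0,"wz":0,"grip":0.15},{"dx":0,"dy":0,"dz":0,"wx":0,"wy":0,"wz":0,"grip":0.15}]'
```

```text
clock: 8.6
tcp_pos: [0.5086, -0.0026, 0.0368]
tcp_rot: [0.164, 3.137, 0.0]
wrist_force: [0.2, 0.0, -0.3]
gripper_width: 0.262
gripper_force: 24.8
```

```bash
python3 -m jog '[{"dx":0,"dy":0,"dz":2,"wx":0,"wy":0,"wz":0,"grip":0.15},{"dx":0,"dy":0,"dz":0,"wx":0,"wy":0,"wz":0,"grip":0.15}]'
```

```text
clock: 8.8
tcp_pos: [0.5084, -0.0026, 0.0344]
tcp_rot: [0.164, 3.137, 0.0]
wrist_force: [0.2, -1.0, 1.2]
gripper_width: 0.258
gripper_force: 24.8
```

```bash
python3 -m jog '[{"dx":0,"dy":0,"dz":0,"wx":0,"wy":0,"wz":0,"grip":0.28},{"dx":0,"dy":0,"dz":0,"wx":0,"wy":0,"wz":0,"grip":0.3},{"dx":0,"dy":0,"dz":0,"wx":0,"wy":0,"wz":0,"grip":0.34},{"dx":0,"dy":0,"dz":0,"wx":0,"wy":0,"wz":0,"grip":0.4},{"dx":0,"dy":0,"dz":0,"wx":0,"wy":0,"wz":0,"grip":0.5},{"dx":0,"dy":0,"dz":0,"wx":0,"wy":0,"wz":0,"grip":0.5},{"dx":0,"dy":0,"dz":-10,"wx":0,"wy":0,"wz":0,"grip":0.5},{"dx":0,"dy":0,"dz":-30,"wx":0,"wy":0,"wz":0,"grip":0.5},{"dx":0,"dy":0,"dz":-40,"wx":0,"wy":0,"wz":0,"grip":0.5},{"dx":0,"dy":0,"dz":-40,"wx":0,"wy":0,"wz":0,"grip":0.5}]'; python3 - <<'E'
from m import *
s=snap('side','s5')
def pk(im):
    i=im.astype(int);return (i[:,:,0]>150)&(i[:,:,0]-i[:,:,2]>10)
print(cent(pk(s),(238,235,300,280)),cent(pk(s),(280,320,325,360)),proj('side',(.509,-.0025,.024)))
for c in cent(pk(s),(280,320,325,360)):print(ray('side',*c[1],.0465))
for c in cent(pk(s),(238,235,300,280)):print(ray('side',*c[1],.024))
E
```

```text
clock: 9.8
tcp_pos: [0.5079, -0.0028, 0.1562]
tcp_rot: [-0.165, -3.137, 0.0]
wrist_force: [0.4, 0.7, -0.1]
gripper_width: 0.499
gripper_force: 0.0
[(np.int32(21), array([272.38, 252.95])), (np.int32(19), array([259.89, 253.16]))] [(np.int32(27), array([305.59, 344.07]))] (np.float64(272.10521435663895), np.float64(252.78684571249218))
[ 0.51360945 -0.41206833  0.0465    ]
[ 0.5096767  -0.00353965  0.024     ]
[0.47182704 0.00065249 0.024     ]
```

Ball 1 is seated: it reads 38 mm from the reference ball, as it should. Ball 2 has not rolled forward, so I'll take it where it is and check again before descending.

```bash
python3 -m jog '[{"dx":-4,"dy":-25,"dz":0,"wx":0,"wy":0,"wz":0,"grip":0.5},{"dx":-4.5,"dy":-45,"dz":0,"wx":0,"wy":0,"wz":0,"grip":0.5},{"dx":-4.5,"dy":-45,"dz":0,"wx":0,"wy":0,"wz":0,"grip":0.5},{"dx":-4.5,"dy":-45,"dz":0,"wx":0,"wy":0,"wz":0,"grip":0.5},{"dx":-4.5,"dy":-45,"dz":0,"wx":0,"wy":0,"wz":0,"grip":0.5},{"dx":-4.5,"dy":-45,"dz":0,"wx":0,"wy":0,"wz":0,"grip":0.5},{"dx":-4.5,"dy":-45,"dz":0,"wx":0,"wy":0,"wz":0,"grip":0.5},{"dx":-4.5,"dy":-45,"dz":0,"wx":0,"wy":0,"wz":0,"grip":0.5},{"dx":-4.5,"dy":-40,"dz":0,"wx":0,"wy":0,"wz":0,"grip":0.5},{"dx":-4.5,"dy":-27,"dz":0,"wx":0,"wy":0,"wz":0,"grip":0.5},{"dx":0,"dy":0,"dz":35,"wx":0,"wy":0,"wz":0,"grip":0.5},{"dx":0,"dy":0,"dz":20,"wx":0,"wy":0,"wz":0,"grip":0.5},{"dx":0,"dy":0,"dz":0,"wx":0,"wy":0,"wz":0,"grip":0.5}]'; python3 - <<'E'
from m import *
s=snap('side','s6')
def pk(im):
    i=im.astype(int);return (i[:,:,0]>150)&(i[:,:,0]-i[:,:,2]>10)
c=cent(pk(s),(280,320,325,360));print(c)
for a in c:print(ray('side',*a[1],.0465))
plan([(.513,-.4122,.095),(.513,-.4122,.0565)],84)
im=cv2.imread('pics/s6.png');cv2.imwrite('pics/s6c.png',cv2.resize(im[310:370,270:350],None,fx=6,fy=6,interpolation=cv2.INTER_CUBIC))
E
```

```text
clock: 11.15
tcp_pos: [0.5088, -0.4112, 0.0973]
tcp_rot: [-0.165, -3.134, -0.003]
wrist_force: [-0.8, 0.3, 0.1]
gripper_width: 0.499
gripper_force: 0.0
[(np.int32(31), array([306.42, 345.19]))]
[ 0.51459771 -0.4155454   0.0465    ]
[-3.5 -0.   4.1] norm 5 -> 1 x [-3.5 -0.   4.1]
[ 0.   0.  38.5] norm 38 -> 1 x [ 0.   0.  38.5]
```

View pics/s6c.png

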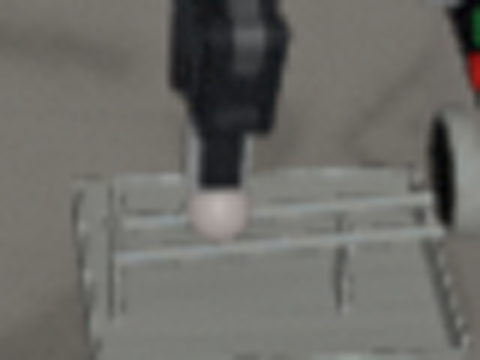

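Ball 2 is at crop (219,212), still one place back from the stop, with the fingers straddling it about 2 mm short. I'll correct this and pinch.

```bash
python3 -m jog '[{"dx":-3,"dy":-0.5,"dz":20,"wx":0,"wy":0,"wz":0,"grip":0.5},{"dx":0,"dy":0,"dz":20,"wx":0,"wy":0,"wz":0,"grip":0.5},{"dx":0,"dy":0,"dz":0,"wx":0,"wy":0,"wz":0,"grip":0.5},{"dx":0,"dy":0,"dz":0,"wx":0,"wy":0,"wz":0,"grip":0.5}]'; python3 -m jog '[{"dx":0,"dy":0,"dz":0,"wx":0,"wy":0,"wz":0,"grip":0.15},{"dx":0,"dy":0,"dz":0,"wx":0,"wy":0,"wz":0,"grip":0.15},{"dx":0,"dy":0,"dz":0,"wx":0,"wy":0,"wz":0,"grip":0.15},{"dx":0,"dy":0,"dz":0,"wx":0,"wy":0,"wz":0,"grip":0.15}]' 25
```

```text
clock: 11.6
tcp_pos: [0.5134, -0.4132, 0.061]
tcp_rot: [0.164, 3.136, -0.001]
wrist_force: [-0.2, -0.9, 0.8]
gripper_width: 0.496
gripper_force: 0.0
clock: 12.0
tcp_pos: [0.5136, -0.4131, 0.0608]
tcp_rot: [0.164, 3.136, -0.001]
wrist_force: [-0.8, 1.4, 9.0]
gripper_width: 0.257
gripper_force: 24.1
```

Well centred but about 4 mm high, so I'll regrip deeper as I did with the first ball, then lift.

```bash
python3 -m jog '[{"dx":0,"dy":0,"dz":0,"wx":0,"wy":0,"wz":0,"grip":0.45},{"dx":0,"dy":0,"dz":0,"wx":0,"wy":0,"wz":0,"grip":0.45},{"dx":0,"dy":0,"dz":4.5,"wx":0,"wy":0,"wz":0,"grip":0.45},{"dx":0,"dy":0,"dz":0,"wx":0,"wy":0,"wz":0,"grip":0.45},{"dx":0,"dy":0,"dz":0,"wx":0,"wy":0,"wz":0,"grip":0.15},{"dx":0,"dy":0,"dz":0,"wx":0,"wy":0,"wz":0,"grip":0.15},{"dx":0,"dy":0,"dz":0,"wx":0,"wy":0,"wz":0,"grip":0.15},{"dx":0,"dy":0,"dz":0,"wx":0,"wy":0,"wz":0,"grip":0.15}]' 25; python3 - <<'E'
from m import *
plan([(.4335,.0015,.155)],84,start=(.5136,-.413,.157))
E
```

```text
clock: 12.8
tcp_pos: [0.513, -0.4129, 0.0548]
tcp_rot: [0.164, 3.137, -0.0]
wrist_force: [-0.4, 0.2, 0.3]
gripper_width: 0.257
gripper_force: 24.5
[123.  403.9   2. ] norm 422 -> 10 x [12.3 40.4  0.2]
```

```bash
python3 -m jog '[{"dx":0,"dy":0,"dz":-10,"wx":0,"wy":0,"wz":0,"grip":0.15},{"dx":0,"dy":0,"dz":-20,"wx":0,"wy":0,"wz":0,"grip":0.15},{"dx":0,"dy":0,"dz":-40,"wx":0,"wy":0,"wz":0,"grip":0.15},{"dx":0,"dy":0,"dz":-32,"wx":0,"wy":0,"wz":0,"grip":0.15},{"dx":8,"dy":25,"dz":0,"wx":0,"wy":0,"wz":0,"grip":0.15},{"dx":13,"dy":43,"dz":0,"wx":0,"wy":0,"wz":0,"grip":0.15},{"dx":13,"dy":43,"dz":0,"wx":0,"wy":0,"wz":0,"grip":0.15},{"dx":13,"dy":43,"dz":0,"wx":0,"wy":0,"wz":0,"grip":0.15},{"dx":13,"dy":43,"dz":0,"wx":0,"wy":0,"wz":0,"grip":0.15},{"dx":13,"dy":43,"dz":0,"wx":0,"wy":0,"wz":0,"grip":0.15},{"dx":13,"dy":43,"dz":0,"wx":0,"wy":0,"wz":0,"grip":0.15},{"dx":13,"dy":43,"dz":0,"wx":0,"wy":0,"wz":0,"grip":0.15},{"dx":13,"dy":43,"dz":0,"wx":0,"wy":0,"wz":0,"grip":0.15},{"dx":11,"dy":35,"dz":0,"wx":0,"wy":0,"wz":0,"grip":0.15},{"dx":0,"dy":0,"dz":0,"wx":0,"wy":0,"wz":0,"grip":0.15},{"dx":0,"dy":0,"dz":0,"wx":0,"wy":0,"wz":0,"grip":0.15}]'; python3 - <<'E'
from m import *
plan([(.4335,.002,.07),(.4335,.0015,.034)],84)
E
```

```text
clock: 14.4
tcp_pos: [0.4331, 0.0024, 0.1574]
tcp_rot: [0.161, 3.136, 0.001]
wrist_force: [0.3, -0.7, -0.3]
gripper_width: 0.259
gripper_force: 24.6
[-0.4 -0.4 87.4] norm 87 -> 2 x [-0.2 -0.2 43.7]
[-0.1 -0.5 36. ] norm 36 -> 1 x [-0.1 -0.5 36. ]
```

```bash
python3 -m jog '[{"dx":0,"dy":-1,"dz":40,"wx":0,"wy":0,"wz":0,"grip":0.15},{"dx":0,"dy":0,"dz":40,"wx":0,"wy":0,"wz":0,"grip":0.15},{"dx":0,"dy":0,"dz":25,"wx":0,"wy":0,"wz":0,"grip":0.15},{"dx":0,"dy":0,"dz":12,"wx":0,"wy":0,"wz":0,"grip":0.15},{"dx":0,"dy":0,"dz":4,"wx":0,"wy":0,"wz":0,"grip":0.15},{"dx":0,"dy":0,"dz":2,"wx":0,"wy":0,"wz":0,"grip":0.15},{"dx":0,"dy":0,"dz":0,"wx":0,"wy":0,"wz":0,"grip":0.15},{"dx":0,"dy":0,"dz":0,"wx":0,"wy":0,"wz":0,"grip":0.15}]'
```

```text
clock: 15.2
tcp_pos: [0.4333, 0.0008, 0.0347]
tcp_rot: [0.164, 3.136, 0.0]
wrist_force: [-0.7, -0.2, -0.1]
gripper_width: 0.259
gripper_force: 24.6
```

```bash
python3 -m jog '[{"dx":0,"dy":1,"dz":1.5,"wx":0,"wy":0,"wz":0,"grip":0.15},{"dx":0,"dy":0,"dz":0,"wx":0,"wy":0,"wz":0,"grip":0.15},{"dx":0,"dy":0,"dz":0,"wx":0,"wy":0,"wz":0,"grip":0.28},{"dx":0,"dy":0,"dz":0,"wx":0,"wy":0,"wz":0,"grip":0.3},{"dx":0,"dy":0,"dz":0,"wx":0,"wy":0,"wz":0,"grip":0.34},{"dx":0,"dy":0,"dz":0,"wx":0,"wy":0,"wz":0,"grip":0.4},{"dx":0,"dy":0,"dz":0,"wx":0,"wy":0,"wz":0,"grip":0.5},{"dx":0,"dy":0,"dz":0,"wx":0,"wy":0,"wz":0,"grip":0.5},{"dx":0,"dy":0,"dz":-10,"wx":0,"wy":0,"wz":0,"grip":0.5},{"dx":0,"dy":0,"dz":-30,"wx":0,"wy":0,"wz":0,"grip":0.5},{"dx":0,"dy":0,"dz":-40,"wx":0,"wy":0,"wz":0,"grip":0.5},{"dx":0,"dy":0,"dz":-40,"wx":0,"wy":0,"wz":0,"grip":0.5}]'; python3 - <<'E'
from m import *
s=snap('side','s7')
def pk(im):
    i=im.astype(int);return (i[:,:,0]>150)&(i[:,:,0]-i[:,:,2]>10)
for c in cent(pk(s),(238,235,300,280)):print(c,ray('side',*c[1],.024))
# handle black pixels in side: fit
d=(s.max(2)<60);x0,y0,x1,y1=250,262,280,300
ys,xs=np.nonzero(d[y0:y1,x0:x1]);ys+=y0;xs+=x0
for v in range(y0,y1):
    r=xs[ys==v]
    if len(r):print(v,r.min(),r.max(),end='; ')
print();print(robot.sense()['qpos'])
E
```

```text
clock: 16.4
tcp_pos: [0.4322, 0.0015, 0.1541]
tcp_rot: [-0.165, -3.136, 0.0]
wrist_force: [0.3, 0.6, 0.8]
gripper_width: 0.503
gripper_force: 0.0
(np.int32(19), array([259.89, 252.95])) [0.47199228 0.00183959 0.024     ]
(np.int32(14), array([247.  , 254.07])) [0.4324861  0.00105291 0.024     ]
(np.int32(14), array([271.71, 253.36])) [ 0.50727088 -0.00556046  0.024     ]
266 261 264; 267 261 265; 268 261 265; 269 261 265; 270 261 265; 271 261 266; 272 261 266; 273 261 266; 274 261 266; 275 261 266; 276 261 266; 277 261 266; 278 261 267; 279 261 267; 280 261 267; 281 262 267; 282 262 267; 283 262 267; 284 262 267; 285 262 267; 286 262 267; 287 262 267; 288 262 267; 289 262 267; 290 262 267; 291 262 267; 292 261 267; 293 258 272; 294 257 272; 295 257 272; 296 257 272; 
[-0.4815405   0.40261352  0.43345074  2.18799478 -0.2973979   0.6005736
  1.63212824]
```

All three balls are in their pockets, at about 38 mm spacing. Next is the handle, gripped at tray x = -130 mm, about (0.462,-0.130), with the tool turned 88°.

```bash
python3 - <<'E'
from m import *
plan([(.462,-.13,.154)],84)
E
python3 -m jog '[{"dx":-11,"dy":-32,"dz":0,"wx":0,"wy":0,"wz":0,"grip":0.6},{"dx":-11,"dy":-32,"dz":0,"wx":0,"wy":0,"wz":0,"grip":0.6},{"dx":-11,"dy":-32,"dz":0,"wx":0,"wy":0,"wz":0,"grip":0.6},{"dx":-11,"dy":-32,"dz":0,"wx":0,"wy":0,"wz":0,"grip":0.6},{"dx":0,"dy":0,"dz":0,"wx":0,"wy":0,"wz":8,"grip":0.6},{"dx":0,"dy":0,"dz":0,"wx":0,"wy":0,"wz":8,"grip":0.6},{"dx":0,"dy":0,"dz":0,"wx":0,"wy":0,"wz":8,"grip":0.6},{"dx":0,"dy":0,"dz":0,"wx":0,"wy":0,"wz":8,"grip":0.6},{"dx":0,"dy":0,"dz":0,"wx":0,"wy":0,"wz":8,"grip":0.6},{"dx":0,"dy":0,"dz":0,"wx":0,"wy":0,"wz":8,"grip":0.6},{"dx":0,"dy":0,"dz":0,"wx":0,"wy":0,"wz":8,"grip":0.6},{"dx":0,"dy":0,"dz":0,"wx":0,"wy":0,"wz":8,"grip":0.6},{"dx":0,"dy":0,"dz":0,"wx":0,"wy":0,"wz":8,"grip":0.6},{"dx":0,"dy":0,"dz":0,"wx":0,"wy":0,"wz":8,"grip":0.6},{"dx":0,"dy":0,"dz":0,"wx":0,"wy":0,"wz":8,"grip":0.6},{"dx":0,"dy":0,"dz":0,"wx":0,"wy":0,"wz":0,"grip":0.6},{"dx":0,"dy":0,"dz":0,"wx":0,"wy":0,"wz":0,"grip":0.6}]'; python3 - <<'E'
from m import *
s=robot.sense();M=R.from_rotvec(s['tcp_rot']).as_matrix();yaw=np.degrees(np.arctan2(M[1,1],M[0,1]));print(M.round(3),yaw,s['qpos'][6])
plan([(.462,-.13,.09),(.462,-.13,.043)],yaw)
snap('side','s8');snap('top','t8')
a=cv2.resize(cv2.imread('pics/s8.png')[220:310,225:300],None,fx=5,fy=5,interpolation=cv2.INTER_CUBIC)
b=cv2.resize(cv2.imread('pics/t8.png')[180:270,255:355],None,fx=4,fy=5,interpolation=cv2.INTER_CUBIC)
cv2.imwrite('pics/c8.png',np.hstack([a,b]))
E
```

```text
[ -41.3 -127.6    5. ] norm 134 -> 3 x [-13.8 -42.5   1.7]
clock: 18.15
tcp_pos: [0.4632, -0.1299, 0.1526]
tcp_rot: [-2.293, -2.148, -0.0]
wrist_force: [-0.9, 0.5, -1.0]
gripper_width: 0.6
gripper_force: 0.0
[[ 0.065  0.998 -0.   ]
 [ 0.998 -0.065  0.   ]
 [ 0.    -0.    -1.   ]] -3.7438648240501986 0.7612048455457054
[-0.2 -1.2 62.6] norm 63 -> 2 x [-0.1 -0.6 31.3]
[ 0.  0. 47.] norm 47 -> 2 x [ 0.   0.  23.5]
```

View pics/c8.png

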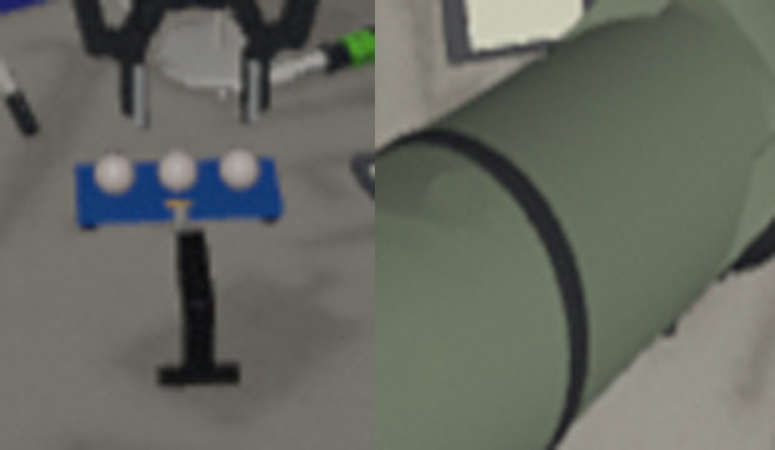

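The three balls sit in their pockets at crop (114,174), (178,170) and (239,169). The open fingers are centred over the black bar at x≈193.

```bash
python3 -m jog '[{"dx":0,"dy":-1,"dz":32,"wx":0,"wy":0,"wz":0,"grip":0.6},{"dx":0,"dy":0,"dz":32,"wx":0,"wy":0,"wz":0,"grip":0.5},{"dx":0,"dy":0,"dz":27,"wx":0,"wy":0,"wz":0,"grip":0.5},{"dx":0,"dy":0,"dz":17,"wx":0,"wy":0,"wz":0,"grip":0.4},{"dx":0,"dy":0,"dz":0,"wx":0,"wy":0,"wz":0,"grip":0.4},{"dx":0,"dy":0,"dz":0,"wx":0,"wy":0,"wz":0,"grip":0.3},{"dx":0,"dy":0,"dz":0,"wx":0,"wy":0,"wz":0,"grip":0.25},{"dx":0,"dy":0,"dz":0,"wx":0,"wy":0,"wz":0,"grip":0.22},{"dx":0,"dy":0,"dz":0,"wx":0,"wy":0,"wz":0,"grip":0.18},{"dx":0,"dy":0,"dz":0,"wx":0,"wy":0,"wz":0,"grip":0.14},{"dx":0,"dy":0,"dz":0,"wx":0,"wy":0,"wz":0,"grip":0.1},{"dx":0,"dy":0,"dz":0,"wx":0,"wy":0,"wz":0,"grip":0.08}]' 20
```

```text
clock: 19.45
tcp_pos: [0.4627, -0.13, 0.0451]
tcp_rot: [2.297, 2.142, 0.002]
wrist_force: [-0.5, 1.1, 11.7]
gripper_width: 0.182
gripper_force: 19.6
```

```bash
python3 -m jog '[{"dx":0,"dy":0,"dz":0,"wx":0,"wy":0,"wz":0,"grip":0},{"dx":0,"dy":0,"dz":0,"wx":0,"wy":0,"wz":0,"grip":0},{"dx":0,"dy":0,"dz":0,"wx":0,"wy":0,"wz":0,"grip":0}]' 110;  python3 -m jog '[{"dx":0,"dy":0,"dz":-2,"wx":0,"wy":0,"wz":0,"grip":0},{"dx":0,"dy":0,"dz":-3,"wx":0,"wy":0,"wz":0,"grip":0},{"dx":0,"dy":0,"dz":-5,"wx":0,"wy":0,"wz":0,"grip":0},{"dx":0,"dy":0,"dz":-6,"wx":0,"wy":0,"wz":0,"grip":0},{"dx":0,"dy":0,"dz":-6,"wx":0,"wy":0,"wz":0,"grip":0},{"dx":0,"dy":0,"dz":-4,"wx":0,"wy":0,"wz":0,"grip":0},{"dx":0,"dy":0,"dz":-2,"wx":0,"wy":0,"wz":0,"grip":0},{"dx":0,"dy":0,"dz":0,"wx":0,"wy":0,"wz":0,"grip":0}]'; python3 - <<'E'
from m import *
s=snap('side','s9')
def pk(im):
    i=im.astype(int);return (i[:,:,0]>150)&(i[:,:,0]-i[:,:,2]>10)
for c in cent(pk(s),(235,225,300,280)):print(c)
p=robot.sense();M=R.from_rotvec(p['tcp_rot']).as_matrix();print(M.round(3),p['moment'])
im=cv2.imread('pics/s9.png');cv2.imwrite('pics/s9c.png',cv2.resize(im[215:310,225:300],None,fx=6,fy=6,interpolation=cv2.INTER_CUBIC))
E
```

```text
clock: 19.75
tcp_pos: [0.4628, -0.13, 0.0453]
tcp_rot: [2.297, 2.142, 0.002]
wrist_force: [-3.1, 2.0, 19.1]
gripper_width: 0.17
gripper_force: 107.4
clock: 20.55
tcp_pos: [0.4624, -0.13, 0.0725]
tcp_rot: [2.297, 2.143, 0.0]
wrist_force: [0.8, 0.5, -3.6]
gripper_width: 0.167
gripper_force: 107.5
[[ 0.07   0.998  0.   ]
 [ 0.998 -0.07   0.   ]
 [ 0.     0.    -1.   ]] [-0.14454204  0.0390382   0.01848856]
```

View pics/s9c.png

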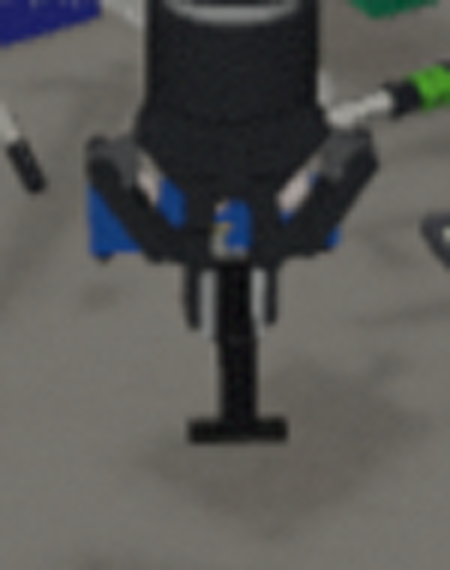

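The handle is gripped at 107 N and the tray is lifted about 27 mm. I'll raise it gently and then check how level it is.

```bash
python3 -m jog '[{"dx":0,"dy":0,"dz":-4,"wx":0,"wy":0,"wz":0,"grip":0},{"dx":0,"dy":0,"dz":-8,"wx":0,"wy":0,"wz":0,"grip":0},{"dx":0,"dy":0,"dz":-12,"wx":0,"wy":0,"wz":0,"grip":0},{"dx":0,"dy":0,"dz":-14,"wx":0,"wy":0,"wz":0,"grip":0},{"dx":0,"dy":0,"dz":-14,"wx":0,"wy":0,"wz":0,"grip":0},{"dx":0,"dy":0,"dz":-14,"wx":0,"wy":0,"wz":0,"grip":0},{"dx":0,"dy":0,"dz":-14,"wx":0,"wy":0,"wz":0,"grip":0},{"dx":0,"dy":0,"dz":-14,"wx":0,"wy":0,"wz":0,"grip":0},{"dx":0,"dy":0,"dz":-14,"wx":0,"wy":0,"wz":0,"grip":0},{"dx":0,"dy":0,"dz":-10,"wx":0,"wy":0,"wz":0,"grip":0},{"dx":0,"dy":0,"dz":-5,"wx":0,"wy":0,"wz":0,"grip":0},{"dx":0,"dy":0,"dz":-2,"wx":0,"wy":0,"wz":0,"grip":0},{"dx":0,"dy":0,"dz":0,"wx":0,"wy":0,"wz":0,"grip":0}]'; python3 - <<'E'
from m import *
p=robot.sense()
plan([(.43,-.08,.199)],-3.9)
plan([(.516,-.0605,.199)],-3.9-76,start=(.43,-.08,.199))
E
```

```text
clock: 21.9
tcp_pos: [0.4622, -0.13, 0.1972]
tcp_rot: [-2.297, -2.143, 0.0]
wrist_force: [0.2, 0.1, -2.1]
gripper_width: 0.167
gripper_force: 107.5
[ 47.7 -35.5  -1.8] norm 59 -> 2 x [ 23.8 -17.8  -0.9]
[88.1 -4.1  0. ] norm 88 -> 2 x [44.  -2.1  0. ]
```

```bash
python3 -m jog '[{"dx":4,"dy":-3,"dz":0,"wx":0,"wy":0,"wz":0,"grip":0},{"dx":9,"dy":-7,"dz":0,"wx":0,"wy":0,"wz":0,"grip":0},{"dx":12,"dy":-9,"dz":0,"wx":0,"wy":0,"wz":0,"grip":0},{"dx":12,"dy":-9,"dz":0,"wx":0,"wy":0,"wz":0,"grip":0},{"dx":8,"dy":-6,"dz":0,"wx":0,"wy":0,"wz":0,"grip":0},{"dx":3,"dy":-2,"dz":-2,"wx":0,"wy":0,"wz":0,"grip":0}]'; python3 -m jog '[{"dx":0,"dy":0,"dz":0,"wx":0,"wy":0,"wz":1,"grip":0},{"dx":0,"dy":0,"dz":0,"wx":0,"wy":0,"wz":3,"grip":0},{"dx":0,"dy":0,"dz":0,"wx":0,"wy":0,"wz":4,"grip":0},{"dx":0,"dy":0,"dz":0,"wx":0,"wy":0,"wz":5,"grip":0},{"dx":0,"dy":0,"dz":0,"wx":0,"wy":0,"wz":5,"grip":0},{"dx":0,"dy":0,"dz":0,"wx":0,"wy":0,"wz":5,"grip":0},{"dx":0,"dy":0,"dz":0,"wx":0,"wy":0,"wz":5,"grip":0},{"dx":0,"dy":0,"dz":0,"wx":0,"wy":0,"wz":5,"grip":0},{"dx":0,"dy":0,"dz":0,"wx":0,"wy":0,"wz":5,"grip":0},{"dx":0,"dy":0,"dz":0,"wx":0,"wy":0,"wz":5,"grip":0},{"dx":0,"dy":0,"dz":0,"wx":0,"wy":0,"wz":5,"grip":0},{"dx":0,"dy":0,"dz":0,"wx":0,"wy":0,"wz":5,"grip":0},{"dx":0,"dy":0,"dz":0,"wx":0,"wy":0,"wz":5,"grip":0},{"dx":0,"dy":0,"dz":0,"wx":0,"wy":0,"wz":5,"grip":0},{"dx":0,"dy":0,"dz":0,"wx":0,"wy":0,"wz":5,"grip":0},{"dx":0,"dy":0,"dz":0,"wx":0,"wy":0,"wz":4,"grip":0},{"dx":0,"dy":0,"dz":0,"wx":0,"wy":0,"wz":3,"grip":0},{"dx":0,"dy":0,"dz":0,"wx":0,"wy":0,"wz":1,"grip":0},{"dx":0,"dy":0,"dz":0,"wx":0,"wy":0,"wz":0,"grip":0},{"dx":0,"dy":0,"dz":0,"wx":0,"wy":0,"wz":0,"grip":0}]'; python3 - <<'E'
from m import *
p=robot.sense();M=R.from_rotvec(p['tcp_rot']).as_matrix();yaw=np.degrees(np.arctan2(M[1,1],M[0,1]));print(M.round(3),yaw)
plan([(.516,-.0605,.199)],yaw)
s=snap('side','s10')
def pk(im):
    i=im.astype(int);return (i[:,:,0]>150)&(i[:,:,0]-i[:,:,2]>10)
print(cent(pk(s),(230,150,330,260)))
x=p['tcp_pos']+.13*M[:,0]; x[2]=x[2]-.045+.024
for k in(-.038,0,.038):print(proj('side',x+k*M[:,1]))
im=cv2.imread('pics/s10.png');cv2.imwrite('pics/s10c.png',cv2.resize(im[130:290,220:400],None,fx=4,fy=3.7,interpolation=cv2.INTER_CUBIC))
E
```

```text
clock: 22.5
tcp_pos: [0.4289, -0.0785, 0.1991]
tcp_rot: [-2.296, -2.143, 0.0]
wrist_force: [-0.4, 0.3, -2.3]
gripper_width: 0.171
gripper_force: 107.6
clock: 24.5
tcp_pos: [0.4298, -0.0798, 0.1993]
tcp_rot: [3.129, 0.275, 0.0]
wrist_force: [0.4, -1.1, -2.5]
gripper_width: 0.17
gripper_force: 107.6
[[ 0.985  0.175  0.   ]
 [ 0.175 -0.985 -0.   ]
 [ 0.     0.    -1.   ]] -79.94595674486696
[88.2 -4.   0.3] norm 88 -> 2 x [44.1 -2.   0.2]
[(np.int32(200), array([316.12, 255.24])), (np.int32(69), array([292.72, 169.23])), (np.int32(26), array([298.62, 220.5 ])), (np.int32(17), array([293.06, 214.65]))]
(np.float64(288.42428833932354), np.float64(208.95949388483828))
(np.float64(293.42163569712807), np.float64(214.63670571112195))
(np.float64(298.7042948346592), np.float64(220.63804457802692))
```

View pics/s10c.png

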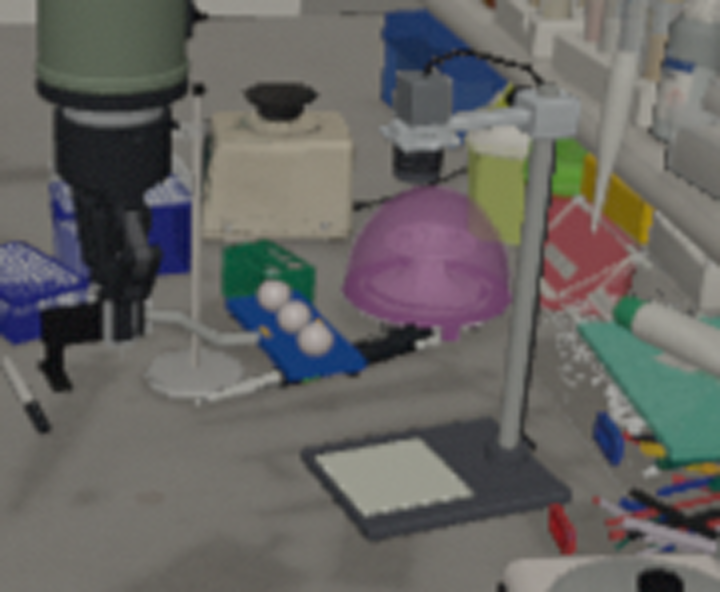

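The tray is level: the balls' pixels match the level prediction within 0.5 px, at (293,214.7) and (298.6,220.5). The lens is at about (324.5,178), and the way in is clear. I'll move straight in under it.

```bash
python3 -m jog '[{"dx":3,"dy":0,"dz":0,"wx":0,"wy":0,"wz":0,"grip":0},{"dx":6,"dy":-1,"dz":0,"wx":0,"wy":0,"wz":0,"grip":0},{"dx":9,"dy":-1,"dz":0,"wx":0,"wy":0,"wz":0,"grip":0},{"dx":11,"dy":-1,"dz":0,"wx":0,"wy":0,"wz":0,"grip":0},{"dx":11,"dy":-1,"dz":0,"wx":0,"wy":0,"wz":0,"grip":0},{"dx":11,"dy":0,"dz":0,"wx":0,"wy":0,"wz":0,"grip":0},{"dx":11,"dy":0,"dz":0,"wx":0,"wy":0,"wz":0,"grip":0},{"dx":11,"dy":0,"dz":0,"wx":0,"wy":0,"wz":0,"grip":0},{"dx":9,"dy":0,"dz":0,"wx":0,"wy":0,"wz":0,"grip":0},{"dx":6,"dy":0,"dz":0,"wx":0,"wy":0,"wz":0,"grip":0},{"dx":2,"dy":0,"dz":0,"wx":0,"wy":0,"wz":0,"grip":0},{"dx":0,"dy":0,"dz":0,"wx":0,"wy":0,"wz":0,"grip":0},{"dx":0,"dy":0,"dz":0,"wx":0,"wy":0,"wz":0,"grip":0},{"dx":0,"dy":0,"dz":0,"wx":0,"wy":0,"wz":0,"grip":0}]'; python3 - <<'E'
from m import *
s=snap('side','s11')
def pk(im):
    i=im.astype(int);return (i[:,:,0]>150)&(i[:,:,0]-i[:,:,2]>10)
print(cent(pk(s),(290,180,340,235)))
p=robot.sense();M=R.from_rotvec(p['tcp_rot']).as_matrix()
x=p['tcp_pos']+.13*M[:,0]; x[2]=x[2]-.045+.024;print('mid',x,M[:,2])
for k in(-.038,0,.038):print(proj('side',x+k*M[:,1]))
print('lens axis above mid projects',proj('side',(x[0],x[1],.278)))
im=cv2.imread('pics/s11.png');cv2.imwrite('pics/s11c.png',cv2.resize(im[130:290,220:400],None,fx=4,fy=3.7,interpolation=cv2.INTER_CUBIC))
E
```

```text
clock: 25.95
tcp_pos: [0.5174, -0.0601, 0.1994]
tcp_rot: [-3.13, -0.273, -0.0]
wrist_force: [0.4, 0.5, -2.3]
gripper_width: 0.166
gripper_force: 107.6
[(np.int32(22), array([327.59, 215.45])), (np.int32(21), array([321.52, 209.9 ])), (np.int32(17), array([316.  , 204.29]))]
mid [ 0.64545174 -0.03755418  0.17837486] [ 1.50723360e-05  1.86048619e-04 -9.99999983e-01]
(np.float64(316.28117461173724), np.float64(204.33579959869536))
(np.float64(321.88419842575377), np.float64(209.74205983865468))
(np.float64(327.79844855851695), np.float64(215.448616941258))
lens axis above mid projects (np.float64(324.34141011262864), np.float64(177.34225754172917))
```

View pics/s11c.png

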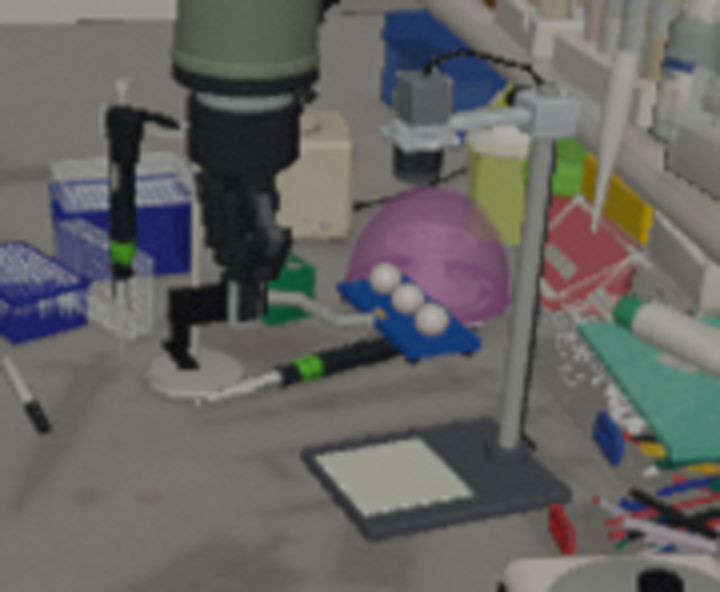

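The tray is level under the camera. The three balls match their predicted pixels, and the lens at (324.5,178) is within 1 px of the middle pocket's vertical axis at 278 mm height. I'll let it settle and hand in.

```bash
python3 -m jog '[{"dx":0,"dy":0,"dz":0,"wx":0,"wy":0,"wz":0,"grip":0},{"dx":0,"dy":0,"dz":0,"wx":0,"wy":0,"wz":0,"grip":0},{"dx":0,"dy":0,"dz":0,"wx":0,"wy":0,"wz":0,"grip":0}]'; python3 -c "
from plant import robot
print(robot.close_job())"
```

```text
clock: 26.3
tcp_pos: [0.5176, -0.0601, 0.1993]
tcp_rot: [-3.13, -0.274, 0.0]
wrist_force: [0.7, -1.1, -2.7]
gripper_width: 0.17
gripper_force: 107.6
the job is handed in; nothing more can be done
None
```

I handed the job in at 26.3 s with the gripper holding the tray level and still under the lens, all three balls in their pockets and the plate top about 11 cm below the lens by my measurements; the hand-in returned no verdict.

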